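# Wedge a rocking board preheater until it stands firm

### The job

The flat board preheater on the bench rocks because the foot under its near left corner is too short. Press down on the top of that corner, right above the foot, to feel it rock and let it come back; then, with the fingertips, push the wooden wedge along the bench, thin edge first, under that foot until the whole foot sits firmly on the wedge and the preheater stands level, and press firmly on the same corner again to make sure it no longer rocks. Only press and push: lift nothing, do not shove the preheater along, leave the other things alone, and end with the hand clear.

Things in the scene. Friction and masses are not known exactly. Their poses are not given: they have to be found in the camera images.
- preheater: Loose grey sheet-steel box, 140 (x) x 120 (y) x 55 mm high, 1.8 to 2.8 kg: flat steel top, knob (11 mm proud), switch and black panel on its front (-x). Origin: centre, at the level of the soles; z up, +x its back, +y its left. Rubber feet 14 mm across at x = +-55, y = +-45 mm; case 14 mm above the bench. Level on three feet at rest; the near left foot (-55, +45) is too short
- short_foot (a point): Point fixed to the preheater on the short foot's axis, level with the other feet's soles. The real sole is 4 to 7 mm higher (how much is not told). An upward force of about 8 to 12 N on this foot would start to raise the preheater
- loose_corner (a point): Point on the preheater's top, straight above the short foot, 55 mm above the bench: press here (within 20 mm). About 2 to 5 N down tips the preheater by 3 to 6 degrees until the short foot meets the bench; it tips back when let go. Firm means more than about 6 N
- wedge: Loose plain wooden wedge, 40 g, 70 mm long (x), 44 mm wide (y). Thin edge at x = +35 (1.5 mm high), thick end at x = -35 (15.5 mm high, upright face); even slope, 1 in 5. Origin: centre of its underside, z up. Starts in front of the preheater, thin edge roughly toward the short foot (up to 35 degrees off, 22 mm aside)
- wedge_back (a point): Middle of the wedge's thick end face, 8 mm above the bench: push here toward the wedge's +x. It slides at under 1 N; the push rises as the ramp takes up the foot, and 3 to 8 N makes it firm without raising or shoving the preheater. It then holds by friction
- wedge_tip (a point): Middle of the wedge's thin edge, on the bench
- connector_6: Bystander: white connector with wire ends, 70 x 27 x 12 mm, beside the preheater's left side; origin under its centre
- tip_tinner: Bystander: small round tin, 38 mm across, 19 mm high, beside the preheater's left side, near its front; origin under its centre
- connector_4: Bystander: black connector with wire ends, 68 x 21 x 12 mm, straight ahead of the robot near the bench's front edge; origin under its centre
- carton_c: Bystander: small brown carton, 50 x 50 x 42 mm, at the back, left of the preheater; origin under its centre
- flux_jar: Bystander: brown jar with white lid, 44 mm across, 47 mm high, straight ahead of the robot near the bench's front edge; origin under its centre
- screwdriver: Bystander: small screwdriver, 150 mm long, lying to the left; origin under its centre
Things that resemble listed ones, but are neither listed nor needed, are in the scene too. Of the things that look like the wedge, the smaller one is meant.

How it is judged (in metres and radians):
On the way, in this order (a step that is already met when the one before it is completed fails the run):
1. the near left corner is pressed and the preheater is felt to rock (contact force between the fingers and preheater above 1 N and angle between preheater's own z axis and vertical above 0.04 rad and horizontal distance between the grasp point and loose_corner below 0.03 m), for 0.1 s.
2. the wedge is under the short foot and carries it, the preheater level and not being pressed (x of short_foot in the frame of wedge between -0.035 and 0.037 m and y of short_foot in the frame of wedge between -0.018 and 0.018 m and contact force between wedge and preheater above 0.3 N and angle between preheater's own z axis and vertical below 0.015 rad and contact force between the fingers and preheater below 0.1 N), for 0.2 s.
3. the same corner is pressed again with more than 3 N and does not rock (x of short_foot in the frame of wedge between -0.035 and 0.037 m and y of short_foot in the frame of wedge between -0.018 and 0.018 m and contact force between the fingers and preheater above 3 N and angle between preheater's own z axis and vertical below 0.025 rad and horizontal distance between the grasp point and loose_corner below 0.03 m), for 0.15 s.
At the end, for the whole second after the job is handed in: The wedge lies on the bench with the short foot over it (foot axis within 18 mm of its middle line) and carries it (more than 0.3 N), the preheater is level within 0.015 rad and within 15 mm of where it stood, all is at rest, and the other things are within 20 mm of where they were (x of short_foot in the frame of wedge between -0.035 and 0.037 m and y of short_foot in the frame of wedge between -0.018 and 0.018 m and contact force between wedge and preheater above 0.3 N and angle between preheater's own z axis and vertical below 0.015 rad and linear speed of each of wedge, preheater below 0.01 m/s and height (world z) of wedge below 0.004 m and distance of preheater from where it was at the start of the episode below 0.015 m and distance of each of connector_6, tip_tinner, connector_4, carton_c, flux_jar, screwdriver from where it was at the start of the episode below 0.02 m); the robot touches nothing.
It fails at once if the wedge is lifted off the bench (more than 12 mm) or tipped up (height (world z) of wedge above 0.012 m or angle between wedge's own z axis and vertical above 0.35 rad).
It fails at once if the preheater is lifted (more than 15 mm), tipped far over or shoved more than 15 mm along the bench (height (world z) of preheater above 0.015 m or angle between preheater's own z axis and vertical above 0.2 rad or distance of preheater from where it was at the start of the episode above 0.015 m).
It fails at once if one of the other things is moved more than 20 mm (distance of any of connector_6, tip_tinner, connector_4, carton_c, flux_jar, screwdriver from where it was at the start of the episode above 0.02 m).
It also fails if it takes over 72 s, if anything falls off the work surface, if the arm or the gripper's body presses on something with over 40 N, if the wrist force passes 120 N, or if a joint passes its speed limit or range.

### The arm

A 6-joint arm with a two-finger parallel gripper is mounted at the origin on a cart in front of the work surface, level with it; the furniture and walls round the work are solid. World frame = base frame: x ahead of the robot, y to its left, z up, the work surface at z = 0. Lengths are in mm, angles in degrees, forces in N, time in s.
With the tool pointing down it reaches from about 350 to 850 mm from the base axis. Payload 8.1 kg.
Tool frame: the origin (TCP) lies between the finger pads; the fingertips stand 17 mm ahead of it and the grasp point (between the pads) lies 2 mm behind it; z points along the fingers, y is the line along which they close (so a half turn about z gives the same grasp; the last joint's range is limited). The gripper opens to 85 mm and grips with 20 to 120 N. Pads are 22 mm wide; open, the fingers measure 114 mm over their backs; the gripper's body (76 mm by 85 mm) begins 54 mm behind the grasp point. The pads swing forward as they close: fully open they stand 13 mm farther back than shut.
Start: joints at [-73.763, 7.471, 85.268, -0, 87.261, -4.893], TCP at [216.318, -559.653, 248.292] pointing down, gripper open.
Joint ranges: [-169.43, 169.43], [-51.17, 129.36], [1.28, 143.12], [-76.62, 256.62], [0, 156.53], [-152.29, 152.29]. Speed limits (degrees/s): [136.94, 136.94, 159.86, 180, 180, 180].

### API

Orientations are given as [roll, pitch, yaw] about the fixed x, y, z axes, in that order (R = Rz(yaw) Ry(pitch) Rx(roll)).
In Python, from bench import sense, snapshot, hand_in, trace, place_of gives the robot as it stands.
- The arm moves only by the shell command python3 -m handwheel 'ROWS' [FORCE]. ROWS is JSON, a list of rows, each a list of 7 numbers: the opening, from -1 (shut) to 1 (fully open), then the shift along the tool's x, y, z in cm, then the turn, a rotation vector about the tool's x, y, z in rad. A call has 1 to 12 rows; each row shifts and turns the commanded pose from where the row before left it, along the tool's axes as they then stand; what a row does not reach is not made up. A row lasts 1/12 s, in which the tool goes at most 41.7 mm and 7.16 degrees, less where a joint would pass 70% of its speed; a pose out of reach is approached as far as the arm can. A call with a gripper value outside its range is refused whole. The fingers move at their own pace and stop on an object; FORCE is the grip in N (left out, the last holds). Time passes only in rows, so rows that do not move let the fingers close. It gives the time, the measured TCP pose, the force, the opening and the grip force at its end, in the units of the state.
- sense(): the state, without advancing time (a new reading comes with each control period).
- snapshot(name): name is "side" or "top" or "wrist"; returns a dict with "image" (480x640x3 uint8, red, green, blue), "intrinsics" (3x3 intrinsics, pixels), "R" (3x3) and "t" (3): a world point X has camera coordinates R X + t. Camera axes: x right, y down, z forward; pixel columns grow to the right and rows downward; lengths in mm; the calibration is good to about 2 mm. The wrist camera is an equidistant fisheye: a pixel r from the principal point sees the ray r / f radians off the axis. A picture is of the moment at which its call begins. There is no depth.
- hand_in(): hands the job in; it is judged then, once.
Trained networks look in a picture, given as the dict that the camera call returned (one of the last four; its "shot" number tells which), for a name from the list of things; names that differ only in an ending like _2 or _b are one class to them, and where a whole thing is asked for, a point or a joint stands for the part that bears it (a point fixed in the world has none). Each returns a list of dicts, best first, with "conf" (0 to 1); they miss things now and then, are a little off and sometimes report something else, mostly with a low value. They report only what shows in the picture. A call takes as long as a camera call. They do not tell look-alikes from the thing itself.
- trace(picture, query): "pixels" (480x640 bool, what is visible of it).
- place_of(picture, query): "location" ([x, y, z] in mm, in world coordinates, good to about 4 mm: a listed point, or the origin of a listed thing).
The state is a dict: "time": time; "joint_pos": joint angles; "qd": joint speeds; "joint_efforts": joint torques, N m; "tool_pos": TCP position; "tcp_rot": TCP orientation; "ft_force": force on the tool from outside, world axes, zero at the start; "wrist_torque": the same for the moment, N m; "finger_gap": finger opening in mm; "grip_force": force on a finger pad.
Only numpy, scipy, OpenCV 4.12 (cv2) and the standard library are available. Lean on these libraries where they do the work, as an engineer would, in place of code of your own. Each camera call takes 0.05 s, during which the arm holds its last target. There are 200 camera calls.

## Working session

There is one attempt and no reset: what is moved stays moved. The work goes in short steps, Python scripts to look and compute and a shell command to move; the robot and the scene stay as the last step left them, time stands still between calls to the robot, and variables do not carry over. Pictures are saved under pics/ and viewed, at most 10 in all, crops included, and the job is handed in when it is done.

```bash
mkdir -p pics; ls; cat > h.py <<'E'
import cv2,numpy as np
from bench import sense,snapshot,hand_in,trace,place_of
def ray(p,uv):
    K=np.array(p["intrinsics"]);R=np.array(p["R"]);t=np.array(p["t"])
    d=R.T@np.linalg.inv(K)@np.array([uv[0],uv[1],1.]);return -R.T@t,d
def at(p,uv,z):
    c,d=ray(p,uv);return c+d*(z-c[2])/d[2]
def px(p,X):
    q=np.array(p["intrinsics"])@(np.array(p["R"])@np.array(X,float)+np.array(p["t"]));return q[:2]/q[2]
def save(p,n):cv2.imwrite("pics/"+n,cv2.cvtColor(p["image"],cv2.COLOR_RGB2BGR))
E
python3 - <<'E'
from h import *
s=sense();print(s["time"],s["tool_pos"],s["tcp_rot"],s["finger_gap"])
for n in("top","side"):
    p=snapshot(n);save(p,n+"1.png")
    for q in("preheater","loose_corner","short_foot","wedge","wedge_back","wedge_tip","tip_tinner","connector_6","connector_4","flux_jar"):
        print(n,q,[(np.round(d["location"]),round(d["conf"],2),np.round(px(p,d["location"]))) for d in place_of(p,q)[:3]])
E
```

```text
pics
0.0 [ 216.18498064 -559.14584389  247.25814742] [-1.79896553e+02 -7.99209033e-03  2.11321910e+01] 85.53869355284719
top preheater [(array([ 658., -357.,   -2.]), 0.64, array([390., 218.])), (array([ 599., -320.,    1.]), 0.27, array([378., 237.]))]
top loose_corner [(array([ 600., -318.,   56.]), 0.81, array([380., 235.]))]
top short_foot [(array([ 599., -319.,   -0.]), 0.67, array([378., 237.]))]
top wedge [(array([ 511., -325.,   -2.]), 0.88, array([380., 265.])), (array([ 500., -662.,   -0.]), 0.63, array([487., 268.]))]
top wedge_back [(array([ 542., -691.,    7.]), 0.81, array([497., 254.])), (array([ 477., -326.,    9.]), 0.73, array([381., 275.]))]
top wedge_tip [(array([ 540., -326.,    1.]), 0.73, array([380., 256.]))]
top tip_tinner [(array([ 595., -261.,   -3.]), 0.6, array([359., 238.]))]
top connector_6 [(array([ 684., -254.,   -3.]), 0.59, array([357., 210.])), (array([441., 196.,  -5.]), 0.59, array([214., 287.]))]
top connector_4 [(array([ 684., -254.,   -3.]), 0.59, array([357., 210.])), (array([441., 196.,  -5.]), 0.59, array([214., 287.]))]
top flux_jar [(arra
[... 448 characters left out ...]
ay([353., 232.]))]
side wedge_back [(array([ 473., -326.,   10.]), 0.63, array([362., 233.]))]
side wedge_tip [(array([ 544., -328.,    5.]), 0.48, array([344., 228.]))]
side tip_tinner [(array([ 596., -260.,   -1.]), 0.52, array([320., 234.]))]
side connector_6 [(array([444., 198.,  -6.]), 0.62, array([273., 327.])), (array([ 596., -321.,    1.]), 0.56, array([330., 226.])), (array([ 689., -251.,   -2.]), 0.49, array([296., 228.]))]
side connector_4 [(array([444., 198.,  -6.]), 0.62, array([273., 327.])), (array([ 596., -321.,    1.]), 0.56, array([330., 226.])), (array([ 689., -251.,   -2.]), 0.49, array([296., 228.]))]
side flux_jar [(array([426.,  68.,  -2.]), 0.86, array([307., 303.]))]
```

```bash
python3 - <<'E'
import cv2
a=cv2.imread("pics/top1.png")
cv2.imwrite("pics/c1.png",cv2.resize(a[180:300,340:520],None,fx=4.4,fy=4.4,interpolation=cv2.INTER_CUBIC))
E
```

```text
(no output)
```

View pics/c1.png

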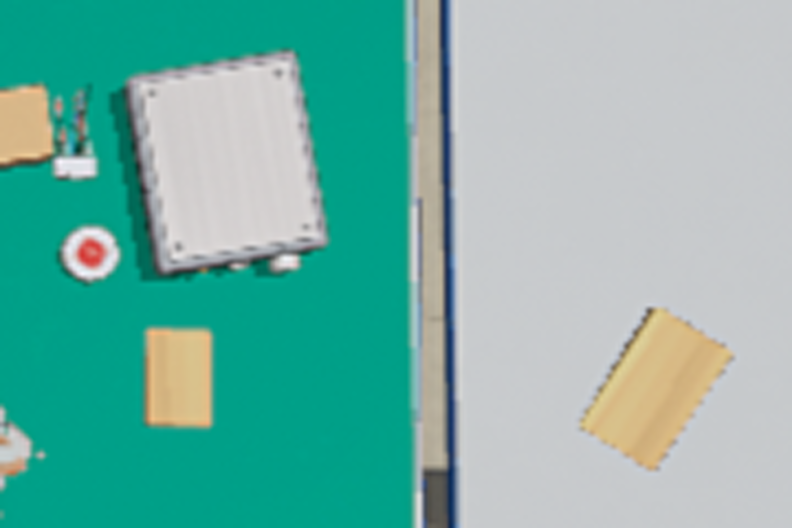

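View pics/side1.png

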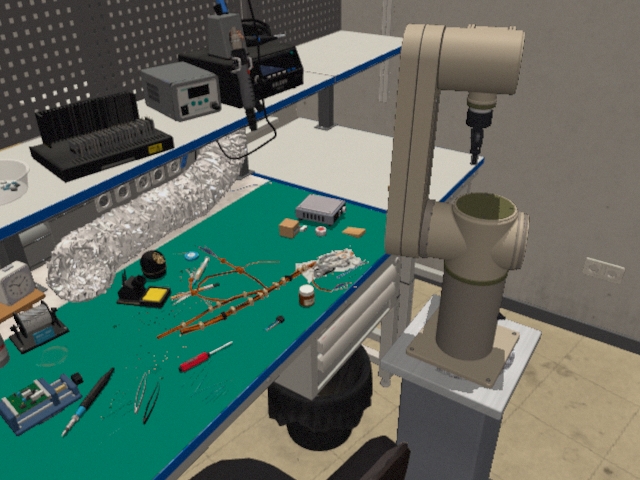

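The wedge-like things in the top picture are one at (381,266), measuring about 15x22 px, or 47x70 mm, and one at (489,268), about 20x31 px, so clearly larger. The first fits: it is the smaller one, 44x70 mm, and sits in front of the short foot with its thin edge toward the preheater. The preheater is at (390,218) with about 9° yaw. The side view shows free air above it.

```bash
python3 -m handwheel '[[-1,0,0,0,0,0,0.1],[-1,0,0,0,0,0,0.1],[-1,0,0,0,0,0,0.08],[-1,3,-1.5,0,0,0,0],[-1,3.5,-1.8,0,0,0,0],[-1,3.5,-1.8,0,0,0,0],[-1,3.5,-1.8,0,0,0,0],[-1,3.5,-1.8,0,0,0,0],[-1,3.5,-1.8,0,0,0,0],[-1,3.5,-1.8,0,0,0,0],[-1,3.5,-1.8,0,0,0,0],[-1,3.5,-1.8,0,0,0,0]]' 40
python3 -m handwheel '[[-1,3,-1.5,0,0,0,0],[-1,3,-1.5,3,0,0,0],[-1,3,-1.5,3,0,0,0],[-1,0,0,0,0,0,0],[-1,0,0,0,0,0,0]]'
python3 - <<'E'
from h import *
for n in ("top","wrist"):
    p=snapshot(n);save(p,n+"2.png")
    for q in("loose_corner","wedge","wedge_back","wedge_tip"):
        print(n,q,[(np.round(d["location"],1),round(d["conf"],2)) for d in place_of(p,q)[:2]])
E
```

```text
time: 2.1
tool_pos: [512.5, -372.5, 248.5]
tcp_rot: [180.0, -0.0, 5.1]
ft_force: [1.1, -0.7, 0.1]
finger_gap: 0.2
grip_force: 0.0
time: 2.52
tool_pos: [592.2, -321.2, 189.0]
tcp_rot: [-179.8, 0.3, 5.3]
ft_force: [-0.2, -0.4, -0.1]
finger_gap: -0.4
grip_force: 0.0
top loose_corner [(array([ 598.3, -315.8,   54.7]), 0.77)]
top wedge [(array([ 512. , -324.2,    1.2]), 0.73), (array([ 5.029e+02, -6.608e+02, -6.000e-01]), 0.59)]
top wedge_back [(array([ 477.7, -327.9,   10.5]), 0.63), (array([ 659.3, -356. ,   -2.4]), 0.31)]
top wedge_tip [(array([ 457.4, -637.3,   -2.4]), 0.69), (array([ 539.6, -325.8,    0.8]), 0.56)]
wrist loose_corner [(array([ 597.8, -319.1,   54.9]), 0.59)]
wrist wedge [(array([ 507.2, -327.1,   -2.3]), 0.91), (array([ 4.944e+02, -6.620e+02, -3.000e-01]), 0.63)]
wrist wedge_back [(array([ 542.6, -691. ,   12.1]), 0.84)]
wrist wedge_tip [(array([ 5.418e+02, -3.203e+02, -2.000e-01]), 0.91), (array([ 456.8, -641.8,    1.7]), 0.82)]
```

```bash
python3 -m handwheel '[[-1,0.7,-0.2,2,0,0,0],[-1,0,0,3,0,0,0],[-1,0,0,3,0,0,0],[-1,0,0,2,0,0,0],[-1,0,0,0.5,0,0,0],[-1,0,0,0,0,0,0]]'
python3 -m handwheel '[[-1,0,0,0.3,0,0,0],[-1,0,0,0.3,0,0,0],[-1,0,0,0.3,0,0,0],[-1,0,0,0,0,0,0]]'
```

```text
time: 3.52
tool_pos: [597.7, -320.2, 85.4]
tcp_rot: [-179.8, 0.2, 5.1]
ft_force: [0.9, 1.2, -0.6]
finger_gap: 0.1
grip_force: 0.0
time: 3.85
tool_pos: [599.7, -321.3, 79.6]
tcp_rot: [179.9, -0.1, 5.1]
ft_force: [-0.2, -0.2, -0.4]
finger_gap: 0.1
grip_force: 0.0
```

View pics/wrist2.png

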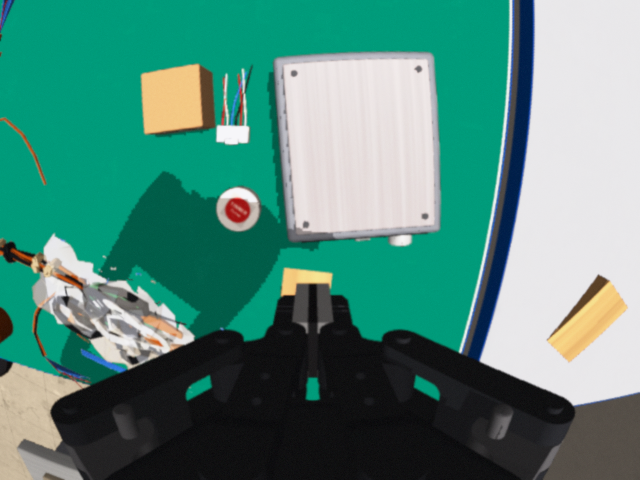

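The wrist view shows the preheater at (360,145), its near left corner at about (300,230), the wedge at (307,285) behind the fingertips and the tin at (238,208), with nothing in the way. I continue down.

```bash
python3 -m handwheel '[[-1,0,0,0.3,0,0,0],[-1,0,0,0.3,0,0,0],[-1,0,0,0.2,0,0,0],[-1,0,0,0,0,0,0]]'
python3 -m handwheel '[[-1,0,0,0.2,0,0,0],[-1,0,0,0.1,0,0,0],[-1,0,0,0,0,0,0]]'
```

```text
time: 4.18
tool_pos: [598.9, -320.6, 70.6]
tcp_rot: [-180.0, 0.0, 5.1]
ft_force: [-1.7, 0.9, 6.1]
finger_gap: 0.1
grip_force: 2.8
time: 4.43
tool_pos: [598.5, -320.2, 68.4]
tcp_rot: [-179.9, 0.1, 5.1]
ft_force: [-7.3, 6.2, 12.1]
finger_gap: -0.1
grip_force: 6.2
```

```bash
python3 -m handwheel '[[-1,0,0,0.1,0,0,0],[-1,0,0,0,0,0,0],[-1,0,0,0,0,0,0]]'
python3 - <<'E'
from h import *
for i in range(3):
    s=sense();print(s["tool_pos"],s["ft_force"]);
    p=snapshot("wrist")
save(p,"w3.png")
E
python3 -m handwheel '[[-1,0,0,-0.2,0,0,0],[-1,0,0,-0.3,0,0,0],[-1,0,0,-1,0,0,0],[-1,0,0,-2,0,0,0],[-1,0,0,-3,0,0,0],[-1,0,0,-3,0,0,0],[-1,0,0,0,0,0,0]]'
python3 - <<'E'
from h import *
p=snapshot("wrist");save(p,"w4.png");print(sense()["tool_pos"])
p=snapshot("top")
for q in("preheater","loose_corner","wedge"):print(q,[(np.round(d["location"],1),round(d["conf"],2)) for d in place_of(p,q)[:2]])
m=trace(p,"wedge")[0]["pixels"].astype(np.uint8)
c=cv2.minAreaRect(cv2.findNonZero(m));print(c,[at(p,v,8) for v in cv2.boxPoints(c)])
E
```

```text
time: 4.68
tool_pos: [598.4, -320.1, 68.1]
tcp_rot: [-179.9, 0.1, 5.1]
ft_force: [-10.2, 7.9, 14.9]
finger_gap: -0.1
grip_force: 8.1
[ 598.42289278 -320.05726504   68.1022585 ] [-10.17658747   7.86080226  14.90055057]
[ 598.43116563 -320.06243202   68.11048166] [-11.15665504   7.27765799  15.06082201]
[ 598.42657393 -320.06837092   68.10572975] [-10.74579361   8.16357998  15.31044135]
time: 5.42
tool_pos: [602.4, -323.0, 170.5]
tcp_rot: [179.6, -0.5, 5.1]
ft_force: [1.8, -1.4, 2.4]
finger_gap: -0.1
grip_force: 0.0
[ 601.71604946 -322.62327624  167.71209189]
preheater []
loose_corner [(array([ 600.5, -319.7,   54.4]), 0.67), (array([441.4, 198.3,  -2.3]), 0.31)]
wedge [(array([ 501.6, -662. ,    1.8]), 0.77), (array([ 511.2, -323.5,   -4.6]), 0.59)]
((380.5, 266.0), (20.0, 15.0), 90.0) [array([ 537.9333667 , -302.42157023,    8.        ]), array([ 537.83410115, -349.50219811,    8.        ]), array([ 475.17450856, -348.84829656,    8.        ]), array([ 475.27685107, -301.8771392 ,    8.        ])]
```

```bash
python3 -m handwheel '[[-1,0,0,0,0,0,0.035],[-1,-2.5,0,0,0,0,0],[-1,-3.5,0,0,0,0,0],[-1,-3.5,-0.1,2,0,0,0],[-1,-3.5,0,3,0,0,0],[-1,-2.5,0,2,0,0,0],[-1,0,0,0,0,0,0],[-1,0,0,0,0,0,0]]'
python3 - <<'E'
from h import *
p=snapshot("wrist");save(p,"w5.png");s=sense();print(s["tool_pos"],s["tcp_rot"])
for q in("loose_corner","short_foot","wedge","wedge_back","wedge_tip"):print(q,[(np.round(d["location"],1),round(d["conf"],2)) for d in place_of(p,q)[:2]])
E
```

```text
time: 6.38
tool_pos: [444.7, -326.6, 91.4]
tcp_rot: [-179.7, 0.3, 3.0]
ft_force: [-0.3, 0.4, 0.4]
finger_gap: 0.0
grip_force: 0.0
[ 446.90827362 -327.6894024    93.49163106] [-1.79903227e+02  8.16034545e-02  3.02671507e+00]
loose_corner []
short_foot []
wedge [(array([ 507.5, -326.9,   -2.5]), 0.72)]
wedge_back [(array([ 473. , -322.5,    9.2]), 0.77)]
wedge_tip [(array([ 540.1, -321.2,   -2.5]), 0.77)]
```

View pics/w5.png

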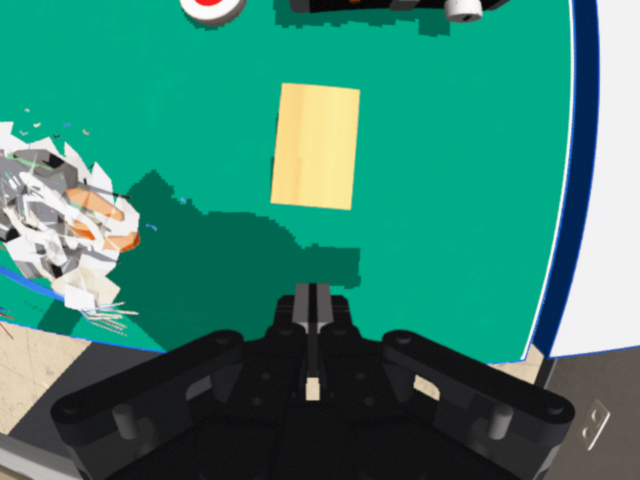

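The wedge is at (315,146), its thick end at (311,206), in line with the shut fingertips at (313,290). The way behind it is clear, so I lower the fingertips there.

```bash
python3 -m handwheel '[[-1,0,0,2,0,0,0],[-1,0,0,3,0,0,0],[-1,0,0,1.5,0,0,0],[-1,0,0,0.5,0,0,0],[-1,0,0,0,0,0,0],[-1,0,0,0,0,0,0],[-1,0,0,0,0,0,0]]'
```

```text
time: 7.27
tool_pos: [449.0, -329.1, 26.4]
tcp_rot: [179.9, -0.1, 3.1]
ft_force: [0.0, 0.1, 0.9]
finger_gap: -0.1
grip_force: 0.0
```

```bash
python3 -m handwheel '[[-1,0,-0.2,0.4,0,0,0],[-1,0,0,0,0,0,0],[-1,0.8,0,0,0,0,0],[-1,0.8,0,0,0,0,0],[-1,0.6,0,0,0,0,0],[-1,0.6,0,0,0,0,0],[-1,0.6,0,0,0,0,0],[-1,0.6,0,0,0,0,0],[-1,0.6,0,0,0,0,0],[-1,0,0,0,0,0,0]]'
python3 - <<'E'
from h import *
for n in ("top","wrist"):
    p=snapshot(n);save(p,n+"6.png")
    for q in("loose_corner","short_foot","wedge","wedge_tip"):print(n,q,[(np.round(d["location"],1),round(d["conf"],2)) for d in place_of(p,q)[:2]])
E
```

```text
time: 8.1
tool_pos: [494.8, -323.6, 20.7]
tcp_rot: [180.0, -0.0, 3.1]
ft_force: [0.8, -0.3, -1.1]
finger_gap: -0.1
grip_force: 0.0
top loose_corner [(array([ 603.9, -318.9,   53.8]), 0.55)]
top short_foot [(array([ 597.1, -320.4,   -2.7]), 0.7)]
top wedge [(array([ 4.984e+02, -6.602e+02, -2.000e-01]), 0.67), (array([ 5.407e+02, -3.187e+02,  2.000e-01]), 0.61)]
top wedge_tip [(array([ 455.8, -640.9,    1. ]), 0.7), (array([ 577. , -318. ,    1.7]), 0.56)]
wrist loose_corner []
wrist short_foot []
wrist wedge [(array([ 540.2, -323. ,   -3.4]), 0.88)]
wrist wedge_tip [(array([ 571.8, -314.4,   -1.1]), 0.85)]
```

View pics/wrist6.png

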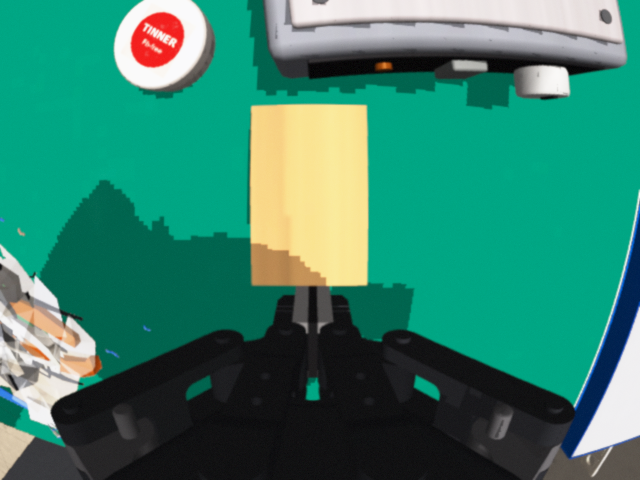

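The wedge is square against the fingertips, from its thick end at (309,286) to its thin edge at (309,105), and heading for the foot. The tin at (163,45) is clear. I push on in small steps and watch the force.

```bash
python3 -m handwheel '[[-1,0.5,0,0,0,0,0],[-1,0.5,0,0,0,0,0],[-1,0.5,0,0,0,0,0],[-1,0.4,0,0,0,0,0],[-1,0.3,0,0,0,0,0],[-1,0,0,0,0,0,0],[-1,0,0,0,0,0,0]]'
python3 -m handwheel '[[-1,0.3,0,0,0,0,0],[-1,0.2,0,0,0,0,0],[-1,0,0,0,0,0,0]]'
```

```text
time: 9.18
tool_pos: [515.8, -322.4, 20.5]
tcp_rot: [-180.0, 0.0, 3.1]
ft_force: [0.5, -0.1, -0.9]
finger_gap: -0.5
grip_force: 0.0
time: 9.43
tool_pos: [520.9, -322.2, 20.7]
tcp_rot: [180.0, -0.0, 3.1]
ft_force: [0.5, 0.5, 0.2]
finger_gap: 0.0
grip_force: 0.0
```

```bash
python3 -m handwheel '[[-1,0.2,0,0,0,0,0],[-1,0.2,0,0,0,0,0],[-1,0,0,0,0,0,0]]'
python3 -m handwheel '[[-1,0.2,0,0,0,0,0],[-1,0,0,0,0,0,0],[-1,0,0,0,0,0,0]]'
python3 -m handwheel '[[-1,0.2,0,0,0,0,0],[-1,0,0,0,0,0,0],[-1,0,0,0,0,0,0]]'
```

```text
time: 9.68
tool_pos: [524.9, -322.0, 20.7]
tcp_rot: [180.0, -0.0, 3.1]
ft_force: [-0.0, 0.7, -0.2]
finger_gap: -0.0
grip_force: 0.0
time: 9.93
tool_pos: [526.5, -321.9, 20.6]
tcp_rot: [-180.0, 0.0, 3.1]
ft_force: [-1.5, 0.7, 0.2]
finger_gap: -0.0
grip_force: 0.6
time: 10.18
tool_pos: [527.7, -321.8, 20.5]
tcp_rot: [-180.0, 0.1, 3.1]
ft_force: [-5.9, -0.5, 3.3]
finger_gap: -0.0
grip_force: 2.8
```

```bash
python3 -m handwheel '[[-1,0.03,0,0,0,0,0],[-1,0,0,0,0,0,0],[-1,0,0,0,0,0,0]]'
python3 -m handwheel '[[-1,-0.2,0,0,0,0,0],[-1,-0.5,0,0,0,0,0],[-1,-2,0,0,0,0,0],[-1,-2.5,0,0,0,0,0],[-1,-2.5,0,0,0,0,0],[-1,0,0,0,0,0,0],[-1,0,0,0,0,0,0]]'
python3 - <<'E'
from h import *
for n in ("top","wrist"):
    p=snapshot(n);save(p,n+"7.png")
    for q in("preheater","loose_corner","wedge","wedge_back"):print(n,q,[(np.round(d["location"],1),round(d["conf"],2)) for d in place_of(p,q)[:2]])
E
```

```text
time: 10.43
tool_pos: [527.8, -321.9, 20.5]
tcp_rot: [-180.0, 0.1, 3.1]
ft_force: [-7.5, 0.3, 3.6]
finger_gap: -0.2
grip_force: 3.4
time: 11.02
tool_pos: [450.9, -325.8, 20.4]
tcp_rot: [-180.0, 0.0, 3.0]
ft_force: [-0.1, 0.0, 0.1]
finger_gap: -0.4
grip_force: 0.0
top preheater [(array([ 661.1, -354.7,   -0.9]), 0.63)]
top loose_corner [(array([ 601.9, -320.6,   51.7]), 0.67), (array([ 539.7, -324.3,   10.4]), 0.57)]
top wedge [(array([ 501.6, -660.9,   -0.7]), 0.82), (array([ 574.2, -318.5,   -2.2]), 0.8)]
top wedge_back [(array([ 540.4, -326.3,   10.5]), 0.76), (array([ 541.1, -693.7,    8.4]), 0.62)]
wrist preheater []
wrist loose_corner []
wrist wedge [(array([ 568.2, -318.6,   -2.6]), 0.76)]
wrist wedge_back [(array([ 532.3, -320.3,   11.7]), 0.72)]
```

View pics/wrist7.png

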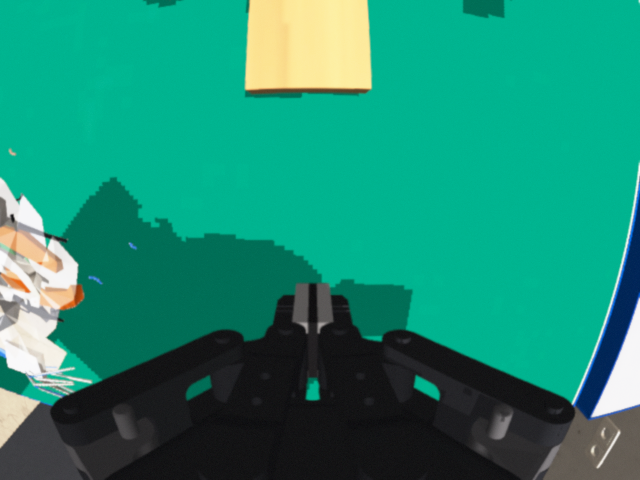

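The wedge stayed under the corner, its back face at (309,90) still square, and the hand is clear. Now I press again, above the same corner.

```bash
python3 -m handwheel '[[-1,0,0,-3,0,0,0],[-1,0,0,-3,0,0,0],[-1,0,0,-3,0,0,0],[-1,3,0.1,0,0,0,0],[-1,3.3,0.1,0,0,0,0],[-1,3.5,0,0,0,0,0],[-1,3,0,0,0,0,0],[-1,2,0,0,0,0,0],[-1,0,0,0,0,0,0],[-1,0,0,0,0,0,0],[-1,0,0,1,0,0,0],[-1,0,0,1,0,0,0]]'
python3 -m handwheel '[[-1,0,0,0.8,0,0,0],[-1,0,0,0.4,0,0,0],[-1,0,0,0,0,0,0],[-1,0,0,0,0,0,0]]'
```

```text
time: 12.52
tool_pos: [599.4, -320.5, 90.5]
tcp_rot: [180.0, -0.0, 3.1]
ft_force: [-0.2, 0.7, 0.1]
finger_gap: 0.2
grip_force: 0.0
time: 12.85
tool_pos: [599.1, -319.9, 78.0]
tcp_rot: [-180.0, 0.1, 3.1]
ft_force: [0.7, 0.6, 0.6]
finger_gap: 0.0
grip_force: 0.0
```

```bash
python3 -m handwheel '[[-1,0,0,0.3,0,0,0],[-1,0,0,0.2,0,0,0],[-1,0,0,0,0,0,0]]'
python3 -m handwheel '[[-1,0,0,0.1,0,0,0],[-1,0,0,0,0,0,0]]'
python3 -m handwheel '[[-1,0,0,0.1,0,0,0],[-1,0,0,0,0,0,0],[-1,0,0,0,0,0,0]]'
```

```text
time: 13.1
tool_pos: [599.8, -319.9, 73.5]
tcp_rot: [180.0, -0.0, 3.1]
ft_force: [0.2, -0.6, 0.4]
finger_gap: -0.2
grip_force: 0.0
time: 13.27
tool_pos: [599.9, -319.9, 72.6]
tcp_rot: [180.0, -0.0, 3.1]
ft_force: [-0.1, 0.1, -0.2]
finger_gap: -0.1
grip_force: 0.0
time: 13.52
tool_pos: [600.1, -320.0, 72.1]
tcp_rot: [180.0, -0.0, 3.1]
ft_force: [-1.1, -0.0, 3.8]
finger_gap: 0.0
grip_force: 1.6
```

```bash
python3 -m handwheel '[[-1,0,0,0.1,0,0,0],[-1,0,0,0,0,0,0],[-1,0,0,0,0,0,0],[-1,0,0,0,0,0,0]]'
```

```text
time: 13.85
tool_pos: [600.0, -320.0, 72.0]
tcp_rot: [180.0, -0.0, 3.1]
ft_force: [-4.7, 2.7, 10.2]
finger_gap: -0.3
grip_force: 4.8
```

It holds firm: 10 N with no give. I retreat and check.

```bash
python3 -m handwheel '[[-1,0,0,-0.2,0,0,0],[-1,0,0,-0.5,0,0,0],[-1,0,0,-3,0,0,0],[-1,0,0,-3.5,0,0,0],[-1,-3,0,-3.5,0,0,0],[-1,-3,0,-2,0,0,0],[-1,-3,0,0,0,0,0],[-1,0,0,0,0,0,0],[-1,0,0,0,0,0,0],[-1,0,0,0,0,0,0],[-1,0,0,0,0,0,0],[-1,0,0,0,0,0,0]]'
python3 - <<'E'
from h import *
for n in ("wrist","top"):
    p=snapshot(n);save(p,n+"8.png")
    for q in("preheater","loose_corner","wedge","tip_tinner"):print(n,q,[(np.round(d["location"],1),round(d["conf"],2)) for d in place_of(p,q)[:2]])
E
```

```text
time: 14.85
tool_pos: [513.5, -324.4, 193.9]
tcp_rot: [-180.0, 0.0, 3.1]
ft_force: [-0.3, -0.0, 0.1]
finger_gap: 0.5
grip_force: 0.0
wrist preheater [(array([ 6.576e+02, -3.581e+02,  4.000e-01]), 0.55)]
wrist loose_corner [(array([ 595.2, -320.9,   53.6]), 0.9)]
wrist wedge [(array([ 571.5, -322.4,   -0.6]), 0.94), (array([ 495.8, -663.9,    4.7]), 0.66)]
wrist tip_tinner [(array([ 594.7, -258.8,   -1.9]), 0.64)]
top preheater [(array([ 661.5, -357.8,    1.7]), 0.67)]
top loose_corner [(array([ 599.8, -319.5,   55.4]), 0.97)]
top wedge [(array([ 503.9, -659.3,    2.2]), 0.85), (array([ 5.739e+02, -3.176e+02,  5.000e-01]), 0.48)]
top tip_tinner [(array([ 685.4, -253.6,   -3.3]), 0.68), (array([ 597.5, -260.6,    0.7]), 0.5)]
```

View pics/wrist8.png

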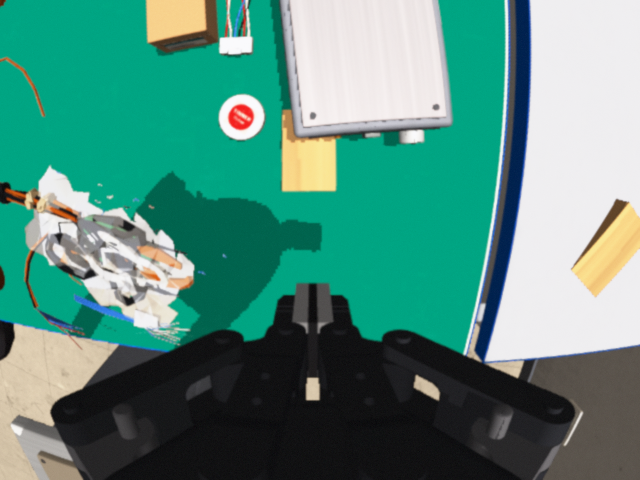

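The wedge at (309,150) runs under the corner, whose screw is at (312,116), on the wedge's middle line. The preheater, tin and connector are where they were, and the hand is clear.

```bash
python3 -c "
from bench import hand_in;print(hand_in())"
```

```text
the job is handed in; nothing more can be done
None
```

The job is handed in, though no verdict came back. The first press rocked the corner, the wedge went under the short foot at about 7 N, a second 10 N press found no give, and the hand ended clear.

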